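Fit the guide plate over the lapping mandrel and clamp the holder

TASK

Pick up the drilled guide plate by its grip block and lower it, kept level, over the tall mandrel rod of the lap holder until its hub sits flat and fully home on the iron lap, keeping hold of it until it is down and leaving its grip block out to the side or behind, not over the knob. Then let go and turn the slanted knurled knob clockwise to its stop to tighten the holder. Leave the other parts on the bench where they stand, and the plate fully home.

Things in the scene. Friction and masses are not known exactly. Their poses are not given: they have to be found in the camera images.
- holder: Fixed lap holder: base 190 x 90 x 20 mm, from 125 mm in front of (-x) to 65 mm behind the rod axis; on it a dark iron lap cylinder, 68 mm diameter, flat top at 55 mm height; from its middle a vertical turquoise rod 16 mm diameter, tapering over the last 15 mm to a 7 mm tip at 175 mm; in front (-x, roughly towards the robot) a slanted boss with the knob. Origin on the rod axis at bench level, z up.
- seat (a point): Point on the rod's axis at the flat top of the iron lap, 55 mm above the bench, where the guide plate's hub must rest; axes as the holder's.
- rod_tip (a point): Tip of the mandrel rod, 175 mm above the bench.
- knob_grip (a point): Middle of the knurled aluminium knob's head (36 mm diameter, 24 mm long: 13 mm below to 11 mm above this point). z is the knob's axis, out of the boss, tilted 37 degrees (0.65 rad) from vertical towards the holder's -x. Point lies on that axis, 25 mm out from the boss's face (30 mm diameter), 100 mm in front of the rod axis, 80 mm above the bench. Turns with the knob.
- knob (a joint): Angle of the knurled knob in rad: 0 is slack, it grows as the knob is turned clockwise seen from outside (looking at the knob along its axis), 1.4 is the stop (tight). Starts between 0 and 0.5. Stiff to about 0.06 N m, stays where left.
- guide: Loose drilled guide plate, 0.2 to 0.35 kg, mostly in the hub, lying flat: round steel hub 48 mm diameter, 30 mm high, through bore 19 mm; aluminium arm 20 mm wide, 12 mm thick along +x to 90 mm from the bore axis; near its end a grip block 26 mm long (x), 20 mm wide (y), top 46 mm above the underside. Origin on the bore axis in the underside; z up when flat.
- guide_bore (a point): The same point as the guide plate's origin: bore axis, underside.
- guide_grip (a point): Middle of the grip block, 75 mm along x from the bore axis and 30 mm above the underside; grip it across y (20 mm).
- spool: Bystander: stainless valve spool standing upright, 26 mm diameter, 80 mm high. Origin under its centre.
- poppet: Bystander: brass relief poppet standing on its 32 mm head, 45 mm high. Origin under its centre.
- lapcyl: Bystander: loose cast-iron lap cylinder, 44 mm diameter, 42 mm high, with an 18 mm bore. Origin under its centre.
- spacer: Bystander: steel spacer ring 42 mm diameter, 14 mm high. Origin under its centre.
- jar: Bystander: closed grey jar 60 mm diameter, 65 mm high. Origin under its centre.
- wrench: Bystander: steel wrench lying flat at the back. Origin at the middle of its underside.
- sleeve: Bystander: dark steel flanged plug, flange 40 mm diameter, 50 mm high. Origin under its centre.

How it is judged:
On the way, in this order (a step that is already met when the one before it is completed fails the run):
1. the guide plate is down on the iron lap, around the rod, while still held by the fingers (horizontal distance between guide_bore and seat below 0.004 m and z of guide_bore in the frame of seat below 0.006 m and contact force between the fingers and guide above 1 N), for 0.1 s.
2. the knob is turned to its stop (value of joint knob above 1.25 rad), for 0.2 s.
At the end, for the whole second after the job is handed in: The guide plate is released and at rest on the iron lap, its underside within 3 mm of the lap's top, its bore within 4 mm of the rod's axis, tilted less than 4 degrees, its grip block less than 45 mm in front of the rod (not over the knob), and the knob stands beyond 1.25 rad (stop at 1.4) (horizontal distance between guide_bore and seat below 0.004 m and z of guide_bore in the frame of seat between -0.003 and 0.003 m and angle between guide's own z axis and vertical below 0.07 rad and x of guide_grip in the frame of holder above -0.045 m and value of joint knob above 1.25 rad and linear speed of guide below 0.02 m/s); the robot touches nothing.
It fails at once if a bystander is moved more than 30 mm or knocked over (distance of any of spool, poppet, lapcyl, spacer, jar, wrench, sleeve from where it was at the start of the episode above 0.03 m or angle between any of spool, poppet, lapcyl, spacer, jar, wrench, sleeve's own z axis and vertical above 0.5 rad).
It fails at once if the plate is tilted more than 12 degrees while it is on the rod (horizontal distance between guide_bore and seat below 0.006 m and z of guide_bore in the frame of seat below 0.1 m and angle between guide's own z axis and vertical above 0.21 rad).
It also fails if it takes over 64 s, if anything falls off the work surface, if the arm or the gripper's body presses on something with over 40 N, if the wrist force passes 120 N, or if a joint passes its speed limit or range.

ROBOT

A 6-joint arm with a two-finger parallel gripper is mounted at the origin on the work surface. World frame = base frame: x ahead of the robot, y to its left, z up, the work surface at z = 0. Lengths are in m, angles in rad, forces in N, time in s.
With the tool pointing down it reaches from about 0.25 to 0.775 m from the base axis. Payload 4 kg.
Tool frame: the origin (TCP) lies at the very end of the fingers, on their centre line; the grasp point (between the pads) lies 19 mm behind it (robot.tcp_to_grasp is the distance from the TCP to the grasp point, in m); z points along the fingers, y is the line along which they close (so a half turn about z gives the same grasp; the last joint's range is limited). The gripper opens to 94 mm and grips with 3 to 60 N. Pads are 16 mm wide; open, the fingers measure 119 mm over their backs; the gripper's body (75 mm by 177 mm) begins 78 mm behind the grasp point.
Start: joints at [-1.382, 0.087, 1.371, -0, 1.684, -0.103], TCP at [0.158, -0.527, 0.181] pointing down, gripper open.
Joint ranges: [-3.1, 3.1], [-0.76, 2.03], [0.27, 2.55], [-1.08, 4.22], [0.17, 2.65], [-2.57, 2.57]. Speed limits (rad/s): [2.79, 2.79, 3.14, 3.14, 3.14, 3.14].

INTERFACE

Orientations are given as [roll, pitch, yaw] about the fixed x, y, z axes, in that order (R = Rz(yaw) Ry(pitch) Rx(roll)).
In Python, from bench import robot gives the robot as it stands.
- The arm moves only by the tool creep_tool, called after "Emit:" as name([rows], argument=value, ...), one row to a line, values as JSON. Schema: {"type":"object","properties":{"offsets":{"type":"array","items":{"type":"object","properties":{"finger_gap":{"type":"number"},"sx":{"type":"number"},"sy":{"type":"number"},"sz":{"type":"number"},"yaw":{"type":"number"}},"additionalProperties":false,"required":["finger_gap"]},"minItems":1,"maxItems":20},"only":{"type":"string"},"quiet":{"type":"boolean"},"lines":{"type":"string"}},"required":["offsets"],"additionalProperties":false}. offsets is a list of rows, 1 to 20 of them, each an object with the fields finger_gap (the finger opening in m), sx, sy, sz (the shift in m), yaw (a turn about the tool's z in rad); a field left out counts as zero (the opening has to be given); each row shifts and turns the commanded pose from where the row before left it, along the tool's axes as they then stand; what a row does not reach is not made up. A row lasts 1/12 s, in which the tool goes at most 0.0417 m and 0.125 rad, less where a joint would pass 70% of its speed; a pose out of reach is approached as far as the arm can. The fingers move at their own pace and stop on an object; the grip force is fixed at half the most. Time passes only in rows, so rows that do not move let the fingers close. The tool returns the time, the measured TCP pose, the force, the opening and the grip force at its end. only (a regular expression) keeps the lines of the reply that match it, lines (a string "A,B") keeps lines A to B, and quiet returns only ok. Input that does not fit is refused with a message, and nothing moves.
- robot.get_obs(): the state, without advancing time (a new reading comes with each control period).
- robot.snapshot(name): name is "scene" or "top" or "wrist"; returns a dict with "color" (480x640x3 uint8, blue, green, red), "fx", "fy", "cx", "cy" (pixels), "k1" (the pictures are not rectified: a ray, as slopes to the right and down, at radius r is drawn at 1 + k1 r^2 times it, then the intrinsics apply), "extrinsics" (4x4, takes a point from world to camera coordinates). Camera axes: x right, y down, z forward; pixel columns grow to the right and rows downward; lengths in m; the calibration is good to about 2 mm. A picture is of the moment at which its call begins. There is no depth.
- robot.close_job(): hands the job in; it is judged then, once.
The state is a dict: "time": time; "joint_positions": joint angles; "qvel": joint speeds; "joint_torque": joint torques, N m; "tool_pos": TCP position; "ee_rot": TCP orientation; "wrist_force": force on the tool from outside, world axes, zero at the start; "wrist_torque": the same for the moment, N m; "width": finger opening in m; "finger_force": force on a finger pad.
Only numpy, scipy, OpenCV 4.12 (cv2) and the standard library are available. Lean on these libraries where they do the work, as an engineer would, in place of code of your own. Each camera call takes 0.05 s, during which the arm holds its last target. There are 200 camera calls.

## Working session

There is one attempt and no reset: what is moved stays moved. The work goes in short steps, Python scripts to look and compute and a tool call to move; the robot and the scene stay as the last step left them, time stands still between calls to the robot, and variables do not carry over. Pictures are saved under pics/ and viewed, at most 10 in all, crops included, and the job is handed in when it is done.

```bash
ls; mkdir -p pics; python3 - <<'E'
from bench import robot
import cv2,pickle
d={}
for n in("scene","top","wrist"):
    s=robot.snapshot(n); d[n]=s; cv2.imwrite(f"pics/{n}0.png",s["color"]); print(n,s["fx"],s["cx"],s["cy"],s["k1"],s["extrinsics"].round(3).tolist() if hasattr(s["extrinsics"],"round") else s["extrinsics"])
pickle.dump(d,open("s0.pkl","wb"))
print(robot.get_obs())
E
```

```text
bench.py
pics
scene 516.5168170674582 313.5929147897644 238.50382462351345 -0.11457338767661436 [[0.833, 0.553, 0.018, -0.482], [0.355, -0.509, -0.784, -0.087], [-0.424, 0.66, -0.62, 1.45], [0.0, 0.0, 0.0, 1.0]]
top 440.50045506724905 327.55304206609964 239.632909638433 -0.1073037108320941 [[-0.016, -1.0, 0.004, 0.006], [-0.997, 0.016, -0.071, 0.568], [0.071, -0.005, -0.997, 1.077], [0.0, 0.0, 0.0, 1.0]]
wrist 415.32322243038084 318.03242468203604 241.31390004058346 -0.07706133091028768 [[0.288, -0.958, -0.002, -0.549], [-0.925, -0.279, 0.258, -0.027], [-0.248, -0.072, -0.966, 0.391], [0.0, 0.0, 0.0, 1.0]]
{'time': 0.15, 'joint_positions': array([-1.38212463e+00,  8.77642330e-02,  1.37186332e+00, -4.56916410e-05,
        1.68359288e+00, -1.03080154e-01]), 'qvel': array([ 8.04780859e-04,  4.82399376e-06, -5.22477489e-03,  4.39361176e-04,
       -8.32509640e-04,  1.57234405e-04]), 'joint_torque': array([ 5.15966235e-06, -3.40642619e+01, -3.02793825e+01,  7.15814251e-02,
        3.05411441e-02, -1.17851741e-04]), 'tool_pos': array([ 0.15810201, -0.52631892,  0.18030677]), 'ee_rot': array([-3.13996884e+00, -1.22326177e-04,  2.91746649e-01]), 'wrist_force': array([-1.08665111,  0.23119733,  1.18052839]), 'wrist_torque': array([ 0.04904047,  0.04675969, -0.00323478]), 'finger_force': 0.0, 'width': 0.09389634208015832}
```

View pics/top0.png

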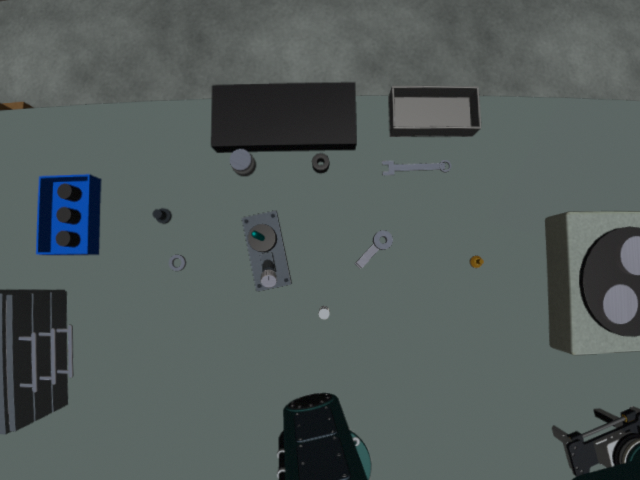

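View pics/scene0.png

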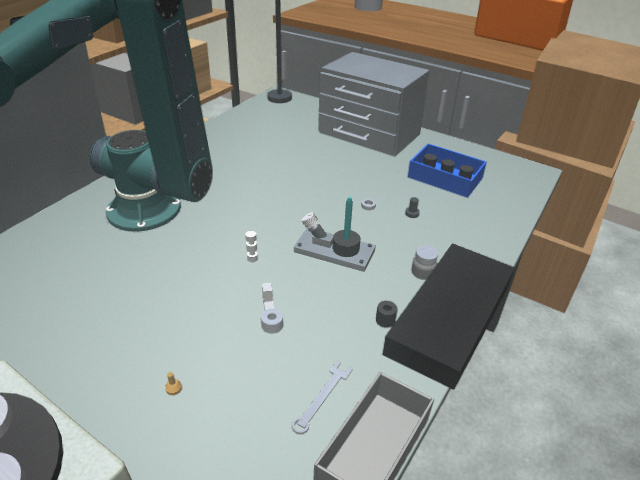

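The top view shows the guide hub at (383,240) with its grip at about (362,263). The holder's lap is at (262,237), its rod tip at (256,236) and its knob at (268,280). The spool stands at (324,313). Next I'll convert these to world points and look at an enlarged crop.

```bash
cat > h.py <<'E'
import numpy as np,cv2
def K(s): return np.array([[s["fx"],0,s["cx"]],[0,s["fy"],s["cy"]],[0,0,1.]])
def D(s): return np.array([s["k1"],0,0,0.])
def ray(s,p):
    u=cv2.undistortPoints(np.array([[p]],float),K(s),D(s))[0,0]
    E=np.array(s["extrinsics"]); R,t=E[:3,:3],E[:3,3]
    return -R.T@t, R.T@np.array([u[0],u[1],1])
def onz(s,p,z):
    c,d=ray(s,p); return c+d*(z-c[2])/d[2]
def proj(s,P):
    E=np.array(s["extrinsics"]); r,_=cv2.Rodrigues(E[:3,:3])
    return cv2.projectPoints(np.array(P,float).reshape(-1,1,3),r,E[:3,3],K(s),D(s))[0][:,0]
def tri(l):
    A=np.zeros((3,3));b=np.zeros(3)
    for s,p in l:
        c,d=ray(s,p); d/=np.linalg.norm(d); M=np.eye(3)-np.outer(d,d); A+=M;b+=M@c
    return np.linalg.solve(A,b)
E
python3 - <<'E'
import pickle,cv2,numpy as np
from h import *
d=pickle.load(open("s0.pkl","rb"))
t=d["top"];s=d["scene"]
for n,p,z in [("hub",(383,240),.03),("grip",(362,263),.046),("lap",(262,237),.055),("knob",(268,280),.09),("spool",(324,313),.08),("jar",(242,160),.065),("lapcyl",(320,160),.042),("wr",(385,168),.005),("poppet",(476,262),.045)]: print(n,onz(t,p,z).round(3))
a=cv2.resize(t["color"][190:330,230:410],None,fx=4,fy=4,interpolation=cv2.INTER_CUBIC)
cv2.imwrite("pics/c1.png",a)
b=s["color"][180:340,230:390]; cv2.imwrite("pics/c2.png",cv2.resize(b,None,fx=3.75,fy=3.75,interpolation=cv2.INTER_CUBIC))
E
```

```text
hub [ 0.564 -0.14   0.03 ]
grip [ 0.508 -0.086  0.046]
lap [0.575 0.155 0.055]
knob [0.471 0.137 0.09 ]
spool [0.392 0.008 0.08 ]
jar [0.763 0.202 0.065]
lapcyl [0.765 0.012 0.042]
wr [ 0.751 -0.154  0.005]
poppet [ 0.506 -0.367  0.045]
```

View pics/c1.png

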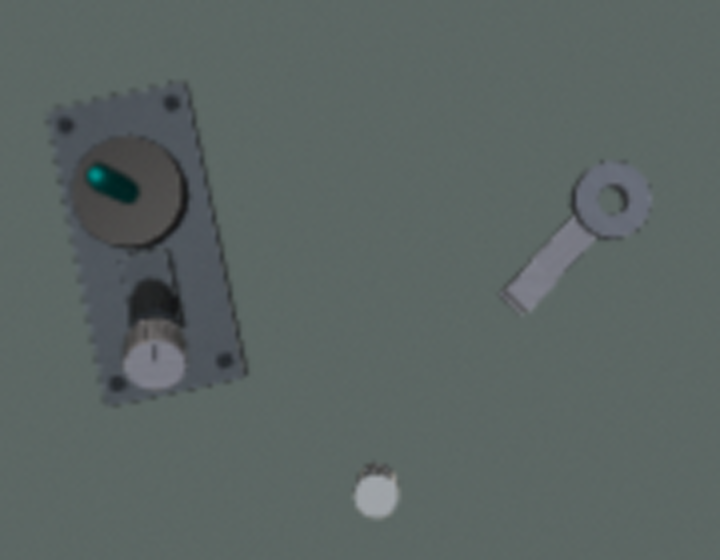

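View pics/c2.png

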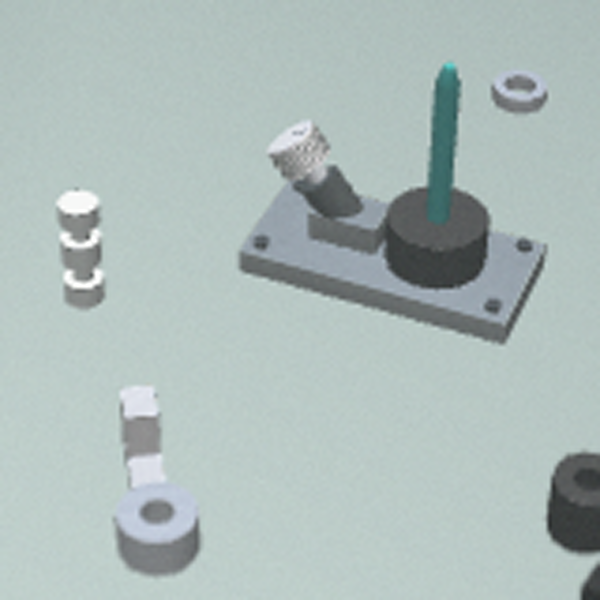

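The crops show the hub bore at top-crop (612,199) and scene-crop (157,512), and the grip block top at scene-crop (139,399). The rod tip is at (96,175) in the top crop and (449,66) in the scene crop. The knob face is at (155,364) and (299,130). I'll triangulate these.

```bash
python3 - <<'E'
import pickle
from h import *
d=pickle.load(open("s0.pkl","rb")); t=d["top"];s=d["scene"];w=d["wrist"]
T=lambda u,v:((u+.5)/4+229.5,(v+.5)/4+189.5)
S=lambda u,v:((u+.5)/3.75+229.5,(v+.5)/3.75+179.5)
P={}
for n,a,b,z in [("hub",(612,199),(157,512),.03),("tip",(96,175),(449,66),.175),("lap",(128,192),(437,216),.055),("knobface",(155,364),(299,130),.0888)]:
    print(n,"tri",tri([(t,T(*a)),(s,S(*b))]).round(4),"top",onz(t,T(*a),z).round(4),"scene",onz(s,S(*b),z).round(4))
print("grip scene",onz(s,S(139,399),.046).round(4),"armend top",onz(t,T(514,303),.046).round(4),"armline",onz(t,T(585,229),.012).round(4))
h=[onz(t,T(*p),.02)[:2] for p in [(65,126),(172,103),(118,383),(225,360)]]
x=h[0]+h[1]-h[2]-h[3];y=h[0]-h[1]+h[2]-h[3]; print("holder yaw",np.arctan2(x[1],x[0]),np.arctan2(-y[0],y[1]))
o=__import__("bench").robot.get_obs()
from scipy.spatial.transform import Rotation as Ro
R=Ro.from_euler("xyz",o["ee_rot"]).as_matrix();E=np.array(w["extrinsics"])
c=-E[:3,:3].T@E[:3,3]
print("cam in tool",R.T@(c-o["tool_pos"]),R.round(2).tolist())
E
```

```text
hub tri [ 0.5651 -0.1412  0.0246] top [ 0.566  -0.1396  0.03  ] scene [ 0.5671 -0.1461  0.03  ]
tip tri [0.5727 0.1558 0.1703] top [0.5731 0.1556 0.175 ] scene [0.5753 0.1487 0.175 ]
lap tri [0.5723 0.1556 0.0513] top [0.573  0.1559 0.055 ] scene [0.5736 0.1505 0.055 ]
knobface tri [0.4712 0.1366 0.0904] top [0.47   0.1359 0.0888] scene [0.4712 0.1395 0.0888]
grip scene [ 0.5129 -0.0912  0.046 ] armend top [ 0.5026 -0.0764  0.046 ] armline [ 0.5486 -0.1245  0.012 ]
holder yaw 0.1968387044307603 0.19648783329370062
cam in tool [ 7.51850267e-02  6.58521843e-05 -2.03209110e-01] [[0.96, 0.29, -0.0], [0.29, -0.96, 0.0], [0.0, -0.0, -1.0]]
```

Emit:
creep_tool([
  {"finger_gap": 0.06, "sx": 0.0233, "sy": -0.0159},
  {"finger_gap": 0.06, "sx": 0.0233, "sy": -0.0159},
  {"finger_gap": 0.06, "sx": 0.0233, "sy": -0.0159},
  {"finger_gap": 0.06, "sx": 0.0233, "sy": -0.0159},
  {"finger_gap": 0.06, "sx": 0.0233, "sy": -0.0159},
  {"finger_gap": 0.06, "sx": 0.0233, "sy": -0.0159},
  {"finger_gap": 0.06, "sx": 0.0233, "sy": -0.0159},
  {"finger_gap": 0.06, "sx": 0.0233, "sy": -0.0159},
  {"finger_gap": 0.06, "sx": 0.0233, "sy": -0.0159},
  {"finger_gap": 0.06, "sx": 0.0233, "sy": -0.0159},
  {"finger_gap": 0.06, "sx": 0.0233, "sy": -0.0159},
  {"finger_gap": 0.06, "sx": 0.0233, "sy": -0.0159},
  {"finger_gap": 0.06, "sx": 0.0233, "sy": -0.0159},
  {"finger_gap": 0.06, "sx": 0.0233, "sy": -0.0159},
  {"finger_gap": 0.06, "sx": 0.0233, "sy": -0.0159},
  {"finger_gap": 0.06, "sx": 0.0233, "sy": -0.0159},
  {"finger_gap": 0.06, "sx": 0.0233, "sy": -0.0159},
  {"finger_gap": 0.06, "sx": 0.0233, "sy": -0.0159},
  {"finger_gap": 0.06, "sx": 0.0233, "sy": -0.0159},
  {"finger_gap": 0.06, "sx": 0.0233, "sy": -0.0159},
])

```text
time: 1.82
tool_pos: [0.5135, -0.0868, 0.1808]
ee_rot: [-3.141, 0.001, 0.292]
wrist_force: [0.3, -0.5, -0.4]
width: 0.06
finger_force: 0.0
```

Emit:
creep_tool([
  {"finger_gap": 0.06, "yaw": -0.1215},
  {"finger_gap": 0.06, "yaw": -0.1215},
  {"finger_gap": 0.06, "yaw": -0.1215},
  {"finger_gap": 0.06, "yaw": -0.1215},
  {"finger_gap": 0.06, "yaw": -0.1215},
  {"finger_gap": 0.06, "yaw": -0.1215},
  {"finger_gap": 0.06, "yaw": -0.1215},
  {"finger_gap": 0.06, "yaw": -0.1215},
  {"finger_gap": 0.06, "yaw": -0.1215},
  {"finger_gap": 0.06, "yaw": -0.1215},
  {"finger_gap": 0.06, "yaw": -0.1215},
  {"finger_gap": 0.06, "yaw": -0.1215},
  {"finger_gap": 0.06, "yaw": -0.1215},
  {"finger_gap": 0.06, "yaw": -0.1215},
  {"finger_gap": 0.06, "yaw": -0.1215},
  {"finger_gap": 0.06, "yaw": -0.1215},
  {"finger_gap": 0.06, "yaw": -0.1215},
  {"finger_gap": 0.06},
  {"finger_gap": 0.06},
])

```text
time: 3.4
tool_pos: [0.5129, -0.0881, 0.1808]
ee_rot: [-3.141, -0.001, 2.354]
wrist_force: [-0.3, 0.4, -0.3]
width: 0.0601
finger_force: 0.0
```

```bash
python3 - <<'E'
from bench import robot
import cv2,pickle
s=robot.snapshot("wrist"); cv2.imwrite("pics/w1.png",s["color"]);pickle.dump((s,robot.get_obs()),open("w1.pkl","wb"))
E
```

```text
(no output)
```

View pics/w1.png

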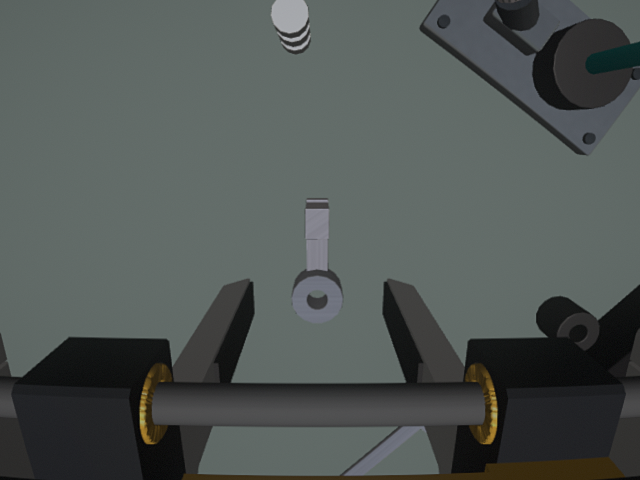

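The wrist view shows the block top centred near (317,222), the bore at (317,299) and the lap top at (594,63), all in line with the fingers.

```bash
python3 - <<'E'
import pickle
from h import *
s,o=pickle.load(open("w1.pkl","rb"))
b=onz(s,(317,222),.046);h=onz(s,(317,299),.03);l=onz(s,(590,63),.055)
print(b,h,np.degrees(np.arctan2(b[1]-h[1],b[0]-h[0])),np.hypot(*(b-h)[:2]),l,o["tool_pos"],o["ee_rot"])
y=o["ee_rot"][2];ax=np.array([np.cos(y),np.sin(y)]);ay=np.array([np.sin(y),-np.cos(y)])
for p in(b,h): print((p-o["tool_pos"])[:2]@ax,(p-o["tool_pos"])[:2]@ay)
E
```

```text
[ 0.51148138 -0.0877414   0.046     ] [ 0.56480775 -0.14139545  0.03      ] 134.8245044931213 0.07564693490523626 [0.57032382 0.15202628 0.055     ] [ 0.51287796 -0.08812845  0.1808745 ] [-3.14128574e+00 -4.24364127e-04  2.35434894e+00]
0.0012598970150431213 -0.0007161743910297944
-0.07438698183100703 -0.0008082689514537247
```

Emit:
creep_tool([
  {"finger_gap": 0.06, "sx": -0.002, "sy": -0.0007, "sz": 0.03},
  {"finger_gap": 0.06, "sz": 0.03},
  {"finger_gap": 0.06, "sz": 0.03},
  {"finger_gap": 0.06, "sz": 0.03},
  {"finger_gap": 0.06, "sz": 0.025},
  {"finger_gap": 0.06, "sz": 0.015},
  {"finger_gap": 0.06, "sz": 0.009},
  {"finger_gap": 0.06},
  {"finger_gap": 0.06},
  {"finger_gap": 0.0},
  {"finger_gap": 0.0},
  {"finger_gap": 0.0},
  {"finger_gap": 0.0},
  {"finger_gap": 0.0},
  {"finger_gap": 0.0},
  {"finger_gap": 0.0},
  {"finger_gap": 0.0},
  {"finger_gap": 0.0},
  {"finger_gap": 0},
])

```text
time: 5.03
tool_pos: [0.514, -0.0902, 0.0124]
ee_rot: [-3.141, 0.0, 2.357]
wrist_force: [-0.1, -0.4, 1.8]
width: 0.02
finger_force: 30.0
```

Firmly gripped at 20 mm. I'll lift it gently a little way, then check the tilt.

Emit:
creep_tool([
  {"finger_gap": 0, "sz": -0.003},
  {"finger_gap": 0, "sz": -0.006},
  {"finger_gap": 0, "sz": -0.01},
  {"finger_gap": 0, "sz": -0.014},
  {"finger_gap": 0, "sz": -0.014},
  {"finger_gap": 0, "sz": -0.014},
  {"finger_gap": 0, "sz": -0.014},
  {"finger_gap": 0, "sz": -0.014},
  {"finger_gap": 0, "sz": -0.014},
  {"finger_gap": 0, "sz": -0.014},
  {"finger_gap": 0, "sz": -0.014},
  {"finger_gap": 0, "sz": -0.014},
  {"finger_gap": 0, "sz": -0.014},
  {"finger_gap": 0, "sz": -0.014},
  {"finger_gap": 0, "sz": -0.014},
  {"finger_gap": 0, "sz": -0.014},
  {"finger_gap": 0, "sz": -0.01},
  {"finger_gap": 0, "sz": -0.006},
  {"finger_gap": 0, "sz": -0.003},
  {"finger_gap": 0},
])

```text
time: 6.7
tool_pos: [0.5141, -0.0901, 0.2327]
ee_rot: [3.141, 0.001, 2.357]
wrist_force: [-1.4, -0.2, -3.1]
width: 0.0196
finger_force: 30.0
```

```bash
python3 - <<'E'
from bench import robot
import cv2,pickle
s=robot.snapshot("wrist"); t=robot.snapshot("top");e=robot.snapshot("scene")
pickle.dump((s,t,e,robot.get_obs()),open("w2.pkl","wb"))
a=s["color"][100:400,140:500]; b=cv2.resize(e["color"][150:330,200:380],(300,300)); import numpy as np
cv2.imwrite("pics/w2.png",np.hstack([a,b]))
E
```

```text
(no output)
```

View pics/w2.png

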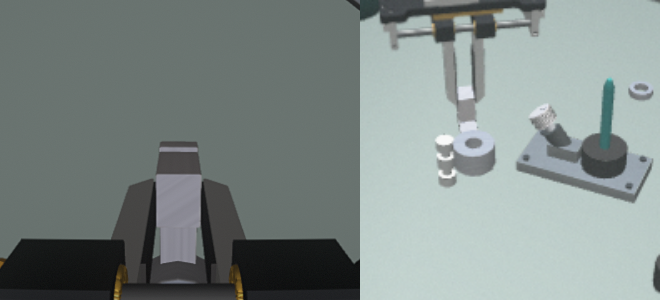

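The wrist crop shows the block squarely between the fingers. The scene crop shows the plate lifted, with its bore at (473,143). I'll compare its pixels with predictions for several sag angles.

```bash
python3 - <<'E'
import pickle
from h import *
from scipy.spatial.transform import Rotation as Ro
s,t,e,o=pickle.load(open("w2.pkl","rb"))
y=o["ee_rot"][2]; g=o["tool_pos"]+[0,0,.0188]  # pad centre
off=.0733
for deg in (0,4,8,12):
    R=Ro.from_euler("zyx",[y,np.radians(deg),0]).as_matrix()  # sign checked by hub z
    R=(Ro.from_euler("z",y)*Ro.from_euler("y",-np.radians(deg))).as_matrix()
    pts=[g+R@(np.array(p)-[off-.002,0,.030]) for p in [(0,0,.03),(.075,0,.046),(.088,0,.046),(.062,0,.046),(.088,0,0)]]
    pe=proj(e,pts[:2]); pe=(pe-[200,150])/.6+[360,0]; pw=proj(s,pts)-[140,100]; pt=proj(t,pts[:1])
    print(deg,"hubz",pts[0][2].round(4),"scene",pe.round(0).tolist(),"wrist",pw[1:].round(0).tolist(),"top",pt.round(1).tolist())
h=cv2.cvtColor(t["color"],cv2.COLOR_BGR2GRAY)[200:280,340:430]
cv2.imwrite("pics/t2.png",cv2.resize(h,None,fx=6,fy=6,interpolation=cv2.INTER_CUBIC))
E
```

```text
0 hubz 0.2499 scene [[474.0, 137.0], [465.0, 88.0]] wrist [[177.0, 196.0], [177.0, 168.0], [177.0, 223.0], [177.0, 141.0]] top [[397.3, 232.4]]
4 hubz 0.2449 scene [[474.0, 141.0], [465.0, 89.0]] wrist [[177.0, 199.0], [177.0, 172.0], [177.0, 225.0], [177.0, 138.0]] top [[396.8, 232.7]]
8 hubz 0.24 scene [[474.0, 144.0], [465.0, 89.0]] wrist [[177.0, 201.0], [177.0, 175.0], [177.0, 226.0], [177.0, 135.0]] top [[396.2, 233.1]]
12 hubz 0.2351 scene [[474.0, 147.0], [465.0, 90.0]] wrist [[177.0, 204.0], [177.0, 179.0], [177.0, 227.0], [177.0, 132.0]] top [[395.5, 233.6]]
```

```bash
python3 - <<'E'
import pickle
from h import *
from scipy.spatial.transform import Rotation as Ro
from scipy.optimize import least_squares
s,t,e,o=pickle.load(open("w2.pkl","rb"))
c=s["color"][:,:,1].astype(float)
pr=c[230:345,310:326].mean(1); print([int(v) for v in pr])
E
```

```text
[115, 115, 116, 116, 116, 116, 116, 116, 116, 117, 113, 88, 67, 69, 71, 71, 82, 119, 142, 141, 139, 122, 71, 68, 70, 70, 71, 71, 71, 71, 71, 71, 71, 72, 72, 72, 71, 72, 72, 72, 72, 72, 69, 78, 117, 144, 142, 142, 141, 141, 140, 140, 140, 140, 140, 139, 139, 139, 140, 140, 141, 141, 141, 142, 142, 142, 142, 141, 141, 141, 141, 141, 141, 141, 140, 140, 140, 139, 139, 138, 138, 137, 137, 136, 136, 137, 137, 137, 137, 137, 138, 138, 139, 139, 140, 140, 141, 137, 134, 136, 136, 136, 136, 136, 136, 136, 136, 135, 136, 136, 136, 135, 135, 135, 135]
```

```bash
cat > tilt.py <<'E'
from h import *
from scipy.spatial.transform import Rotation as Ro
from scipy.optimize import least_squares
M=np.array([(.09,0,0),(.09,0,.012),(.088,0,.012),(.088,0,.046),(.062,0,.046)])
def fit(s,o,rows):
    y=o["ee_rot"][2]; g=o["tool_pos"]
    def P(v,pts): return g+(Ro.from_euler("z",y)*Ro.from_euler("y",-v[0])).apply(np.array(pts)-[.075,0,.03])+np.array([np.cos(y)*v[1],np.sin(y)*v[1],v[2]])
    f=least_squares(lambda v:np.r_[proj(s,P(v,M))[:,1]-rows],[0,0,.019],x_scale=[.1,.01,.01])
    return np.degrees(f.x[0]),f.x[1:],f.fun,P(f.x,[(0,0,0),(0,0,.03)])
E
python3 - <<'E'
import pickle
from tilt import *
s,t,e,o=pickle.load(open("w2.pkl","rb"))
print(fit(s,o,[240.9,246.6,251.6,273.7,327.0]))
E
```

```text
(np.float64(0.8494816237647268), array([0.0005541 , 0.01611034]), array([ 0.03218055,  0.62543138, -0.67458502, -0.02113635,  0.03717837]), array([[ 0.56586625, -0.14218489,  0.21607875],
       [ 0.56618109, -0.14249904,  0.24607545]]))
```

The sag is small, about 1 to 4 degrees. Next I'll carry it over the rod, translating first and then turning.

Emit:
creep_tool([
  {"finger_gap": 0, "sx": 0.004, "sy": 0.005},
  {"finger_gap": 0, "sx": 0.008, "sy": 0.010},
  {"finger_gap": 0, "sx": 0.0106, "sy": 0.0141},
  {"finger_gap": 0, "sx": 0.0106, "sy": 0.0141},
  {"finger_gap": 0, "sx": 0.0106, "sy": 0.0141},
  {"finger_gap": 0, "sx": 0.0106, "sy": 0.0141},
  {"finger_gap": 0, "sx": 0.0106, "sy": 0.0141},
  {"finger_gap": 0, "sx": 0.0106, "sy": 0.0141},
  {"finger_gap": 0, "sx": 0.0106, "sy": 0.0141},
  {"finger_gap": 0, "sx": 0.0106, "sy": 0.0141},
  {"finger_gap": 0, "sx": 0.0106, "sy": 0.0141},
  {"finger_gap": 0, "sx": 0.0106, "sy": 0.0141},
  {"finger_gap": 0, "sx": 0.0106, "sy": 0.0141},
  {"finger_gap": 0, "sx": 0.0106, "sy": 0.0141},
  {"finger_gap": 0, "sx": 0.0106, "sy": 0.0141},
  {"finger_gap": 0, "sx": 0.0106, "sy": 0.0141},
  {"finger_gap": 0, "sx": 0.0106, "sy": 0.0141},
  {"finger_gap": 0, "sx": 0.008, "sy": 0.010},
  {"finger_gap": 0, "sx": 0.006, "sy": 0.008},
  {"finger_gap": 0, "sx": 0.0076, "sy": 0.0097},
])

```text
time: 8.52
tool_pos: [0.5569, 0.2269, 0.2319]
ee_rot: [-3.141, 0.0, 2.357]
wrist_force: [-0.2, 0.3, -4.1]
width: 0.0196
finger_force: 30.0
```

Emit:
creep_tool([
  {"finger_gap": 0, "yaw": 0.03},
  {"finger_gap": 0, "yaw": 0.049},
  {"finger_gap": 0, "yaw": 0.049},
  {"finger_gap": 0, "yaw": 0.049},
  {"finger_gap": 0, "yaw": 0.049},
  {"finger_gap": 0, "yaw": 0.049},
  {"finger_gap": 0, "yaw": 0.049},
  {"finger_gap": 0, "yaw": 0.049},
  {"finger_gap": 0, "yaw": 0.049},
  {"finger_gap": 0, "yaw": 0.049},
  {"finger_gap": 0, "yaw": 0.049},
  {"finger_gap": 0, "yaw": 0.049},
  {"finger_gap": 0, "yaw": 0.020},
  {"finger_gap": 0},
  {"finger_gap": 0},
  {"finger_gap": 0},
])

```text
time: 9.85
tool_pos: [0.5572, 0.226, 0.2322]
ee_rot: [3.142, 0.0, 1.769]
wrist_force: [-0.3, -0.8, -3.1]
width: 0.0197
finger_force: 30.0
```

```bash
python3 - <<'E'
from bench import robot
import cv2,pickle,numpy as np
s=robot.snapshot("wrist"); t=robot.snapshot("top");e=robot.snapshot("scene")
pickle.dump((s,t,e,robot.get_obs()),open("w3.pkl","wb"))
z=lambda i:cv2.resize(i,(390,390),interpolation=cv2.INTER_CUBIC)
cv2.imwrite("pics/w3.png",np.hstack([z(t["color"][190:290,210:310]),z(e["color"][130:260,290:420])]))
pr=s["color"][230:345,310:326,1].mean(1);print([int(v) for v in pr])
E
```

```text
[96, 51, 48, 57, 82, 106, 102, 102, 102, 103, 99, 74, 67, 69, 69, 68, 85, 137, 146, 145, 143, 119, 69, 66, 68, 69, 69, 69, 69, 69, 69, 70, 70, 70, 70, 70, 70, 70, 70, 70, 70, 70, 68, 78, 119, 153, 147, 146, 146, 145, 145, 144, 144, 144, 144, 144, 144, 144, 144, 145, 145, 146, 146, 146, 146, 146, 146, 146, 146, 146, 146, 146, 146, 146, 145, 145, 145, 144, 143, 143, 142, 142, 142, 141, 141, 141, 141, 142, 142, 142, 143, 143, 144, 144, 144, 145, 145, 143, 140, 140, 140, 141, 140, 141, 140, 140, 140, 140, 140, 140, 140, 140, 140, 140, 140]
```

View pics/w3.png

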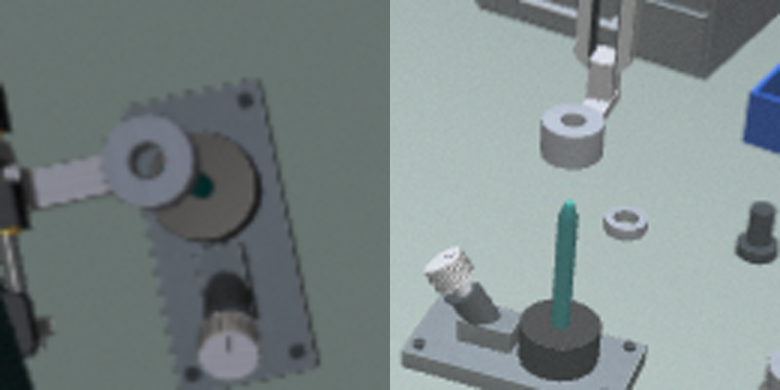

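The plate hangs roughly over the rod. The bore is at top-crop (148,161) and scene-crop (183,120), and the rod tip is at scene-crop (178,203). I'll compare the bore and rod within each view.

```bash
python3 - <<'E'
import pickle
from tilt import *
s,t,e,o=pickle.load(open("w3.pkl","rb"))
T=lambda u,v:((u+.5)/3.9+209.5,(v+.5)/3.9+189.5)
S=lambda u,v:((u+.5)/3+289.5,(v+.5)/3+129.5)
hub=tri([(t,T(148.5,161)),(e,S(182.5,120))]);
d=pickle.load(open("s0.pkl","rb"))
tipt=((96+.5)/4+229.5,(175+.5)/4+189.5)
tip=tri([(t,tipt),(e,S(178.5,202))]); print("hub",hub,"tip",tip,hub-tip)
print("top only",onz(t,T(148.5,161),.247),onz(t,tipt,.175),"scene",onz(e,S(182.5,120),.247),onz(e,S(178.5,202),.175))
print(o["tool_pos"],fit(s,o,[240.9,246.5,251.5,273.7,327.0]))
E
```

```text
hub [0.57106465 0.15529055 0.24449299] tip [0.57245868 0.15554167 0.17098845] [-0.00139402 -0.00025111  0.07350453]
top only [0.57187744 0.15558385 0.247     ] [0.57311199 0.15559469 0.175     ] scene [0.57222149 0.15052212 0.247     ] [0.57446215 0.1492706  0.175     ]
[0.55716622 0.22594303 0.23213315] (np.float64(0.8859543012195378), array([0.00132814, 0.0146777 ]), array([-0.03506229,  0.66780868, -0.63057414, -0.04074303,  0.03768864]), array([[0.57154937, 0.15417101, 0.21565478],
       [0.57164052, 0.15371619, 0.24565119]]))
```

The hub needs about +1.4 mm in y. I'll correct that and lower it onto the taper first.

Emit:
creep_tool([
  {"finger_gap": 0, "sy": 0.0014},
  {"finger_gap": 0, "sz": 0.008},
  {"finger_gap": 0, "sz": 0.01},
  {"finger_gap": 0, "sz": 0.01},
  {"finger_gap": 0, "sz": 0.01},
  {"finger_gap": 0, "sz": 0.01},
  {"finger_gap": 0, "sz": 0.008},
  {"finger_gap": 0, "sz": 0.006},
  {"finger_gap": 0, "sz": 0.005},
  {"finger_gap": 0, "sz": 0.003},
  {"finger_gap": 0},
])

```text
time: 10.92
tool_pos: [0.5583, 0.2261, 0.1614]
ee_rot: [-3.14, 0.0, 1.768]
wrist_force: [-0.1, 0.4, -2.9]
width: 0.0193
finger_force: 30.0
```

Emit:
creep_tool([
  {"finger_gap": 0, "sz": 0.004},
  {"finger_gap": 0, "sz": 0.005},
  {"finger_gap": 0, "sz": 0.005},
  {"finger_gap": 0, "sz": 0.003},
  {"finger_gap": 0},
  {"finger_gap": 0},
])

```text
time: 11.42
tool_pos: [0.5583, 0.2261, 0.1447]
ee_rot: [-3.141, 0.0, 1.768]
wrist_force: [-0.2, -0.3, -3.0]
width: 0.0196
finger_force: 30.0
```

```bash
python3 - <<'E'
from bench import robot
print(robot.get_obs()["wrist_torque"])
E
```

```text
[ 0.25171349 -0.02566564  0.0526367 ]
```

It is on the rod and moving freely. Lowering on to the seat.

Emit:
creep_tool([
  {"finger_gap": 0, "sz": 0.004},
  {"finger_gap": 0, "sz": 0.006},
  {"finger_gap": 0, "sz": 0.008},
  {"finger_gap": 0, "sz": 0.008},
  {"finger_gap": 0, "sz": 0.008},
  {"finger_gap": 0, "sz": 0.008},
  {"finger_gap": 0, "sz": 0.008},
  {"finger_gap": 0, "sz": 0.006},
  {"finger_gap": 0, "sz": 0.005},
  {"finger_gap": 0, "sz": 0.003},
  {"finger_gap": 0, "sz": 0.002},
  {"finger_gap": 0},
  {"finger_gap": 0},
])

```text
time: 12.5
tool_pos: [0.5588, 0.2262, 0.0795]
ee_rot: [3.141, 0.0, 1.768]
wrist_force: [0.7, 0.1, -3.6]
width: 0.0196
finger_force: 30.0
```

Emit:
creep_tool([
  {"finger_gap": 0, "sz": 0.002},
  {"finger_gap": 0, "sz": 0.002},
  {"finger_gap": 0, "sz": 0.002},
  {"finger_gap": 0, "sz": 0.002},
  {"finger_gap": 0},
  {"finger_gap": 0},
])

```text
time: 13.0
tool_pos: [0.5584, 0.2261, 0.0708]
ee_rot: [-3.141, 0.0, 1.768]
wrist_force: [0.6, -0.3, -2.5]
width: 0.0195
finger_force: 30.0
```

Emit:
creep_tool([
  {"finger_gap": 0, "sz": 0.001},
  {"finger_gap": 0, "sz": 0.001},
  {"finger_gap": 0, "sz": 0.001},
  {"finger_gap": 0},
  {"finger_gap": 0},
])

```text
time: 13.42
tool_pos: [0.5587, 0.2264, 0.0686]
ee_rot: [3.141, -0.0, 1.768]
wrist_force: [0.2, 0.3, -2.4]
width: 0.0196
finger_force: 30.0
```

Emit:
creep_tool([
  {"finger_gap": 0, "sz": 0.001},
  {"finger_gap": 0, "sz": 0.001},
  {"finger_gap": 0},
  {"finger_gap": 0},
  {"finger_gap": 0},
])

```text
time: 13.83
tool_pos: [0.5589, 0.2268, 0.0673]
ee_rot: [3.14, -0.001, 1.768]
wrist_force: [-1.9, 3.4, 4.8]
width: 0.0197
finger_force: 30.0
```

Emit:
creep_tool([
  {"finger_gap": 0, "sz": 0.001},
  {"finger_gap": 0, "sz": 0.0005},
  {"finger_gap": 0},
  {"finger_gap": 0},
  {"finger_gap": 0},
])

```text
time: 14.25
tool_pos: [0.559, 0.2271, 0.0669]
ee_rot: [3.139, -0.001, 1.769]
wrist_force: [-3.3, 4.2, 8.8]
width: 0.0198
finger_force: 30.0
```

```bash
python3 - <<'E'
from bench import robot
import cv2,pickle,numpy as np
t=robot.snapshot("top");e=robot.snapshot("scene")
z=lambda i:cv2.resize(i,(390,390),interpolation=cv2.INTER_CUBIC)
cv2.imwrite("pics/w4.png",np.hstack([z(t["color"][190:290,210:310]),z(e["color"][130:260,290:420])]))
E
```

```text
(no output)
```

View pics/w4.png

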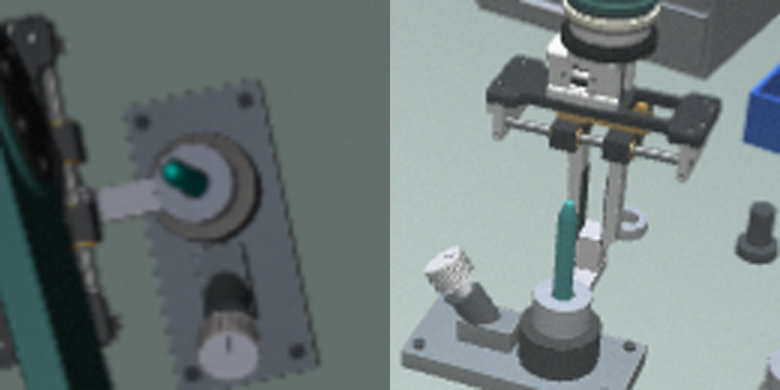

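The plate is home on the lap and still held, with the rod up through the bore at (185,180) in the crop. I'll release it, rise, and move over the knob.

Emit:
creep_tool([
  {"finger_gap": 0.05},
  {"finger_gap": 0.05},
  {"finger_gap": 0.05},
  {"finger_gap": 0.05},
  {"finger_gap": 0.05, "sz": -0.01},
  {"finger_gap": 0.05, "sz": -0.02},
  {"finger_gap": 0.06, "sz": -0.03},
  {"finger_gap": 0.06, "sz": -0.03},
  {"finger_gap": 0.06, "sz": -0.03},
  {"finger_gap": 0.06, "sz": -0.02},
  {"finger_gap": 0.06},
])

```text
time: 15.27
tool_pos: [0.5612, 0.2268, 0.2117]
ee_rot: [3.13, -0.001, 1.768]
wrist_force: [-0.6, 0.4, -0.1]
width: 0.0599
finger_force: 0.0
```

Emit:
creep_tool([
  {"finger_gap": 0.06, "sx": -0.0122, "sy": -0.0168},
  {"finger_gap": 0.06, "sx": -0.0122, "sy": -0.0168},
  {"finger_gap": 0.06, "sx": -0.0122, "sy": -0.0168},
  {"finger_gap": 0.06, "sx": -0.0122, "sy": -0.0168},
  {"finger_gap": 0.06, "sx": -0.0122, "sy": -0.0168},
  {"finger_gap": 0.06, "sx": -0.0122, "sy": -0.0168},
  {"finger_gap": 0.06, "yaw": 0.117},
  {"finger_gap": 0.06, "yaw": 0.117},
  {"finger_gap": 0.06, "yaw": 0.117},
  {"finger_gap": 0.06, "yaw": 0.117},
  {"finger_gap": 0.06, "yaw": 0.117},
  {"finger_gap": 0.06, "yaw": 0.117},
  {"finger_gap": 0.06, "yaw": 0.117},
  {"finger_gap": 0.06, "yaw": 0.117},
  {"finger_gap": 0.06, "yaw": 0.117},
  {"finger_gap": 0.06, "yaw": 0.117},
  {"finger_gap": 0.06},
  {"finger_gap": 0.06},
])

```text
time: 16.77
tool_pos: [0.4735, 0.1345, 0.2034]
ee_rot: [-3.141, 0.002, 0.601]
wrist_force: [-0.1, 0.1, -0.2]
width: 0.06
finger_force: 0.0
```

```bash
python3 - <<'E'
from bench import robot
import cv2,pickle,numpy as np
s=robot.snapshot("wrist");pickle.dump((s,robot.get_obs()),open("w5.pkl","wb"))
cv2.imwrite("pics/w5.png",s["color"])
E
```

```text
(no output)
```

View pics/w5.png

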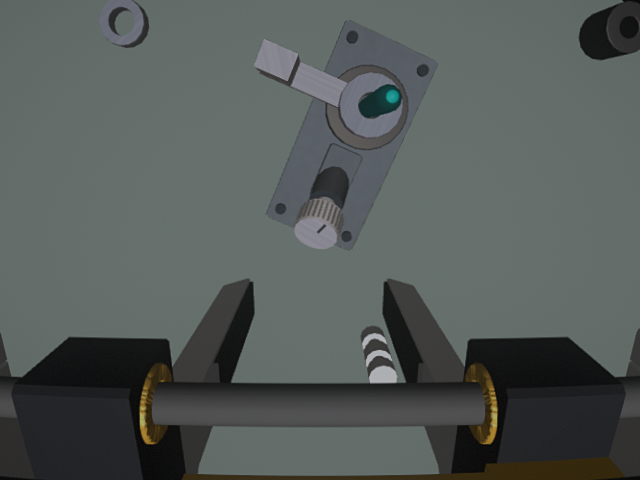

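The plate sits level on the lap with its arm to the left side. The knob's outer face is at (317,232), centred between the fingers.

```bash
python3 - <<'E'
import pickle
from h import *
s,o=pickle.load(open("w5.pkl","rb"))
f=onz(s,(317,232),.0888); k=f[:2]+.0067*np.array([np.cos(.197),np.sin(.197)]); y=o["ee_rot"][2]
d=k-o["tool_pos"][:2]; print(f,k,d@[np.cos(y),np.sin(y)],d@[np.sin(y),-np.cos(y)])
E
```

```text
[0.47103985 0.13371979 0.0888    ] [0.47761026 0.13503117] 0.0035688577918775374 0.0017959037314411814
```

Emit:
creep_tool([
  {"finger_gap": 0.06, "sx": 0.002, "sy": 0.0012, "sz": 0.02},
  {"finger_gap": 0.06, "sz": 0.03},
  {"finger_gap": 0.06, "sz": 0.03},
  {"finger_gap": 0.06, "sz": 0.03},
  {"finger_gap": 0.06, "sz": 0.02},
  {"finger_gap": 0.06, "sz": 0.0125},
  {"finger_gap": 0.06},
  {"finger_gap": 0.06},
  {"finger_gap": 0},
  {"finger_gap": 0},
  {"finger_gap": 0},
  {"finger_gap": 0},
  {"finger_gap": 0},
  {"finger_gap": 0},
  {"finger_gap": 0},
])

```text
time: 18.07
tool_pos: [0.4761, 0.1367, 0.063]
ee_rot: [-3.138, -0.002, 0.599]
wrist_force: [-2.2, 5.4, 2.3]
width: 0.0318
finger_force: 28.4
```

Emit:
creep_tool([
  {"finger_gap": 0, "yaw": 0.08},
  {"finger_gap": 0, "yaw": 0.08},
  {"finger_gap": 0, "yaw": 0.08},
  {"finger_gap": 0, "yaw": 0.08},
  {"finger_gap": 0, "yaw": 0.08},
  {"finger_gap": 0, "yaw": 0.08},
  {"finger_gap": 0, "yaw": 0.08},
  {"finger_gap": 0, "yaw": 0.08},
  {"finger_gap": 0, "yaw": 0.08},
  {"finger_gap": 0, "yaw": 0.08},
  {"finger_gap": 0},
  {"finger_gap": 0},
])

```text
time: 19.07
tool_pos: [0.4772, 0.135, 0.0662]
ee_rot: [-3.141, -0.003, -0.202]
wrist_force: [-5.9, 0.2, 14.3]
width: 0.0272
finger_force: 30.4
```

```bash
python3 - <<'E'
from bench import robot
print(robot.get_obs()["wrist_torque"])
E
```

```text
[-0.06547522  1.23711195 -0.25459252]
```

```bash
python3 - <<'E'
from bench import robot
import cv2,pickle,numpy as np
t=robot.snapshot("wrist");e=robot.snapshot("scene")
cv2.imwrite("pics/w6.png",np.hstack([t["color"][150:400,180:460],cv2.resize(e["color"][190:250,290:350],(420,420),interpolation=cv2.INTER_CUBIC)[:250]] if 0 else [cv2.resize(t["color"][150:400,190:450],(390,375)),cv2.resize(e["color"][190:265,280:358],(390,375),interpolation=cv2.INTER_CUBIC)]))
E
```

```text
(no output)
```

View pics/w6.png

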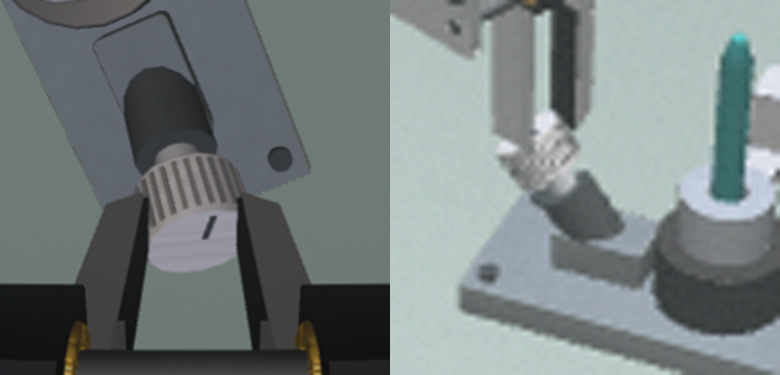

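The fingers hold only a front chord of the knob: in the wrist crop their tips meet the knob at (130,200) and (240,200), and the knurled barrel lies further back. I'll quantify that.

```bash
python3 - <<'E'
from bench import robot
from h import *
s=robot.snapshot("wrist");o=robot.get_obs();y=o["ee_rot"][2];g=o["tool_pos"]
ax=np.array([np.cos(y),np.sin(y),0]);ay=np.array([np.sin(y),-np.cos(y),0])
C=lambda p:((p-[190,150])*1.5).round(0).tolist()
print(g,o["wrist_force"],o["width"])
hx=np.array([np.cos(.197),np.sin(.197),0]);n=-hx*.605+np.array([0,0,.796])
k=np.array([.5725,.155,.08])-.1*hx
print("rim top",C(proj(s,[k+n*.011])),"mid",C(proj(s,[k])),"bot",C(proj(s,[k-n*.013])),"rod/boss",C(proj(s,[k-n*.025])))
for a in(-.008,.008):
  for z in (0,.019,.038): print(a,z,C(proj(s,[g+ax*a+ay*.0136+[0,0,z]])))
f=onz(s,(190+188/1.5,150+242/1.5),.0888);print("face",f,(k+n*.011))
E
```

```text
[0.4772327  0.13502652 0.06631806] [-5.69809213 -0.05557178 14.28118755] 0.026946780501789922
rim top [[201.0, 246.0]] mid [[193.0, 217.0]] bot [[184.0, 186.0]] rod/boss [[176.0, 159.0]]
-0.008 0 [[231.0, 216.0]]
-0.008 0.019 [[235.0, 239.0]]
-0.008 0.038 [[239.0, 266.0]]
0.008 0 [[232.0, 173.0]]
0.008 0.019 [[236.0, 192.0]]
0.008 0.038 [[240.0, 214.0]]
face [0.47011238 0.13784279 0.0888    ] [0.4679079 0.1341246 0.088756 ]
```

Emit:
creep_tool([
  {"finger_gap": 0.06},
  {"finger_gap": 0.06},
  {"finger_gap": 0.06},
  {"finger_gap": 0.06, "sx": 0.006, "sy": -0.003, "sz": 0.003},
  {"finger_gap": 0.06, "yaw": -0.1},
  {"finger_gap": 0.06, "yaw": -0.1},
  {"finger_gap": 0.06, "yaw": -0.1},
  {"finger_gap": 0.06, "yaw": -0.1},
  {"finger_gap": 0.06, "yaw": -0.1},
  {"finger_gap": 0.06, "yaw": -0.1},
  {"finger_gap": 0.06, "yaw": -0.1},
  {"finger_gap": 0.06, "yaw": -0.1},
  {"finger_gap": 0.06},
  {"finger_gap": 0.06},
])

```text
time: 20.38
tool_pos: [0.4828, 0.1364, 0.0584]
ee_rot: [-3.141, 0.001, 0.596]
wrist_force: [0.9, -0.5, -0.3]
width: 0.0596
finger_force: 0.0
```

Emit:
creep_tool([
  {"finger_gap": 0},
  {"finger_gap": 0},
  {"finger_gap": 0},
  {"finger_gap": 0},
  {"finger_gap": 0},
  {"finger_gap": 0},
])

```text
time: 20.88
tool_pos: [0.4803, 0.1398, 0.0587]
ee_rot: [-3.133, 0.001, 0.598]
wrist_force: [-4.5, 8.0, 1.6]
width: 0.0345
finger_force: 28.3
```

Emit:
creep_tool([
  {"finger_gap": 0, "sy": -0.003},
  {"finger_gap": 0},
  {"finger_gap": 0, "yaw": 0.08},
  {"finger_gap": 0, "yaw": 0.08},
  {"finger_gap": 0, "yaw": 0.08},
  {"finger_gap": 0, "yaw": 0.08},
  {"finger_gap": 0, "yaw": 0.08},
  {"finger_gap": 0},
])

```text
time: 21.55
tool_pos: [0.4854, 0.1371, 0.0591]
ee_rot: [3.136, -0.008, 0.194]
wrist_force: [8.4, -2.1, -7.5]
width: 0.0312
finger_force: 29.4
```

Emit:
creep_tool([
  {"finger_gap": 0, "yaw": 0.08},
  {"finger_gap": 0, "yaw": 0.08},
  {"finger_gap": 0, "yaw": 0.08},
  {"finger_gap": 0, "yaw": 0.08},
  {"finger_gap": 0, "yaw": 0.08},
  {"finger_gap": 0},
])

```text
time: 22.05
tool_pos: [0.4878, 0.1327, 0.0592]
ee_rot: [3.133, -0.016, -0.205]
wrist_force: [13.7, -12.3, -10.1]
width: 0.0299
finger_force: 31.9
```

```bash
python3 - <<'E'
from bench import robot
import cv2
s=robot.snapshot("wrist");print(robot.get_obs()["wrist_torque"])
cv2.imwrite("pics/w7.png",cv2.resize(s["color"][150:400,190:450],(780,750))[:600])
E
```

```text
[-2.00475723 -2.80159499  0.48899601]
```

View pics/w7.png

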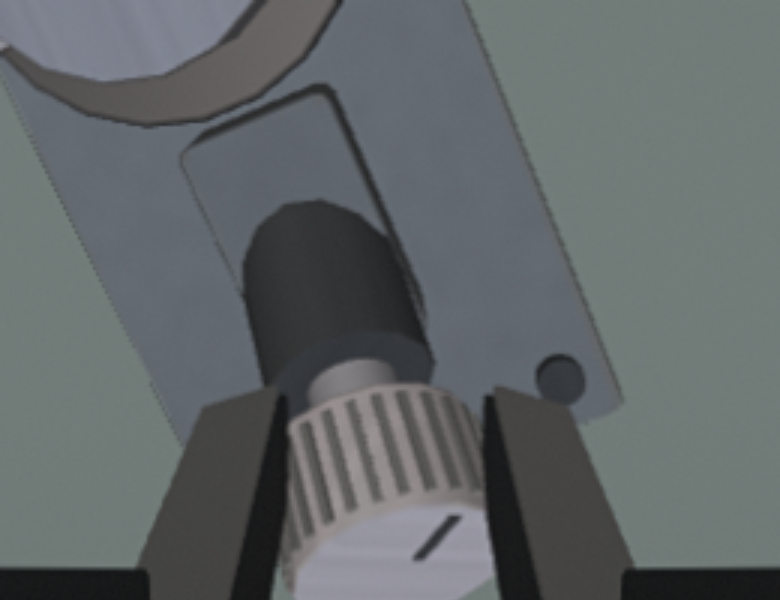

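The fingers now cover the knurled head and the mark has moved to (418,558)–(458,518). I'll cast the mark onto the face plane to read the knob angle over the three views.

```bash
cat > mark.py <<'E'
from h import *
hx=np.array([np.cos(.197),np.sin(.197),0]);hy=np.array([-np.sin(.197),np.cos(.197),0]);n=-hx*.605+np.array([0,0,.796]);fx=np.cross(hy,n)
k=np.array([.5725,.155,.08])-.1*hx+n*.011
def mark(s,a,b):
    r=[]
    for p in(a,b):
        c,d=ray(s,p); q=c+d*((k-c)@n)/(d@n)-k; r.append(np.array([q@fx,q@hy]))
    d=r[1]-r[0]; return np.array(r).round(4).tolist(),"cw",-np.arctan2(d[1],d[0])
E
python3 - <<'E'
import pickle
from mark import *
from bench import robot
s0=pickle.load(open("s0.pkl","rb"))["top"]
T=lambda u,v:((u+.5)/4+229.5,(v+.5)/4+189.5)
print("top0",mark(s0,T(155,362),T(154,345)))
s5,_=pickle.load(open("w5.pkl","rb")); print("w5",mark(s5,(317,232),(326,225)))
s=robot.snapshot("wrist"); print("now",mark(s,(329.3,336),(342.7,322.7)))
E
```

```text
top0 ([[0.0044, 0.0007], [0.0165, -0.0017]], 'cw', np.float64(0.19576203284605878))
w5 ([[0.0045, -0.0008], [0.0163, -0.0042]], 'cw', np.float64(0.287886830244867))
now ([[0.0033, -0.0035], [0.0105, -0.0121]], 'cw', np.float64(0.8740839492826185))
```

Emit:
creep_tool([
  {"finger_gap": 0.06},
  {"finger_gap": 0.06},
  {"finger_gap": 0.06},
  {"finger_gap": 0.06},
  {"finger_gap": 0.06, "yaw": -0.1},
  {"finger_gap": 0.06, "yaw": -0.1},
  {"finger_gap": 0.06, "yaw": -0.1},
  {"finger_gap": 0.06, "yaw": -0.1},
  {"finger_gap": 0.06, "yaw": -0.1},
  {"finger_gap": 0.06, "yaw": -0.1},
  {"finger_gap": 0.06, "yaw": -0.1},
  {"finger_gap": 0.06},
  {"finger_gap": 0.06},
])

```text
time: 23.23
tool_pos: [0.481, 0.1391, 0.0591]
ee_rot: [3.142, 0.0, 0.496]
wrist_force: [-0.5, 0.8, -0.5]
width: 0.0598
finger_force: 0.0
```

Emit:
creep_tool([
  {"finger_gap": 0.06, "sx": -0.0025, "sy": 0.0006},
  {"finger_gap": 0},
  {"finger_gap": 0},
  {"finger_gap": 0},
  {"finger_gap": 0},
  {"finger_gap": 0},
  {"finger_gap": 0},
])

```text
time: 23.82
tool_pos: [0.4787, 0.1382, 0.0591]
ee_rot: [-3.14, 0.0, 0.498]
wrist_force: [-1.8, 3.2, 0.0]
width: 0.0345
finger_force: 29.3
```

Emit:
creep_tool([
  {"finger_gap": 0, "yaw": 0.08},
  {"finger_gap": 0, "yaw": 0.08},
  {"finger_gap": 0, "yaw": 0.08},
  {"finger_gap": 0, "yaw": 0.08},
  {"finger_gap": 0, "yaw": 0.08},
  {"finger_gap": 0, "yaw": 0.08},
  {"finger_gap": 0, "yaw": 0.08},
  {"finger_gap": 0, "yaw": 0.08},
  {"finger_gap": 0},
  {"finger_gap": 0},
])

```text
time: 24.65
tool_pos: [0.4845, 0.1336, 0.0587]
ee_rot: [3.136, -0.012, -0.142]
wrist_force: [11.8, -6.8, -9.2]
width: 0.0324
finger_force: 32.3
```

```bash
python3 - <<'E'
from bench import robot
import cv2,pickle
s=robot.snapshot("wrist");print(robot.get_obs()["wrist_torque"]);pickle.dump(s,open("w8.pkl","wb"))
cv2.imwrite("pics/w8.png",cv2.resize(s["color"][250:400,220:420],(800,600)))
E
```

```text
[-0.86997622 -2.37473247  0.3409834 ]
```

View pics/w8.png

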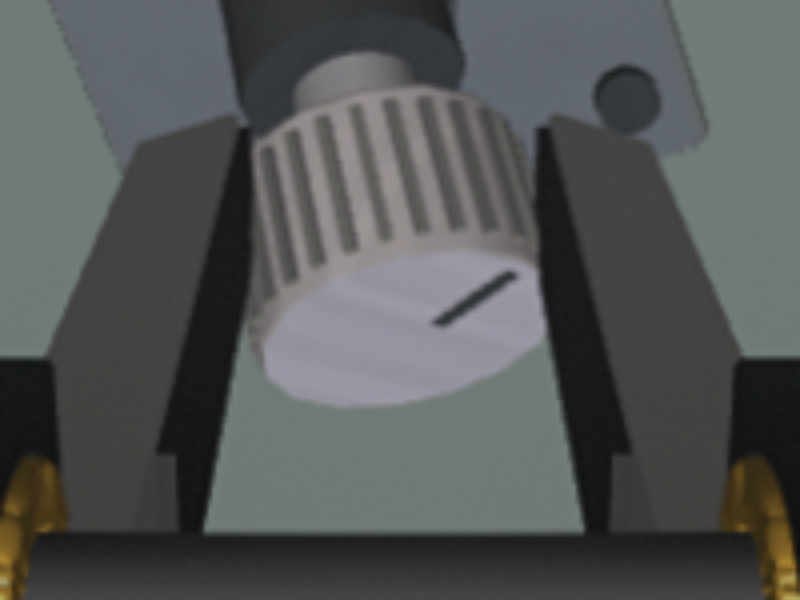

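The mark runs (437,322)–(513,275) in the crop, so the knob moved again. I have now viewed 12 pictures, which is over the 10 allowed. I'll view no more and read the mark numerically.

```bash
cat >> mark.py <<'E'
def auto(s):
    g=cv2.cvtColor(s["color"],cv2.COLOR_BGR2GRAY); face=(g>125).astype(np.uint8)
    face[400:]=0
    n_,lab,st,ce=cv2.connectedComponentsWithStats(face); q=proj(s,[k])[0]
    i=min((i for i in range(1,n_) if st[i,4]>200),key=lambda i:np.hypot(*(ce[i]-q)))
    c=max(cv2.findContours((lab==i).astype(np.uint8),cv2.RETR_EXTERNAL,cv2.CHAIN_APPROX_NONE)[0],key=cv2.contourArea)
    m=np.zeros_like(g); cv2.drawContours(m,[cv2.convexHull(c)],-1,255,-1); m=cv2.erode(m,np.ones((3,3)))
    d=((m>0)&(g<100)).astype(np.uint8); n_,lab,st,_=cv2.connectedComponentsWithStats(d)
    j=1+np.argmax(st[1:,4]); v,u=np.where(lab==j)
    vx,vy,x0,y0=cv2.fitLine(np.c_[u,v].astype(np.float32),cv2.DIST_L2,0,.01,.01).ravel()
    t=(u-x0)*vx+(v-y0)*vy; e=[(x0+vx*a,y0+vy*a) for a in (t.min(),t.max())]
    M=cv2.moments(c); cc=np.array([M["m10"],M["m01"]])/M["m00"]
    e.sort(key=lambda p:np.hypot(*(np.array(p)-cc)))
    return st[i],st[j,4],np.round(e,1).tolist(),mark(s,*e)
E
python3 - <<'E'
import pickle
from mark import *
s5,_=pickle.load(open("w5.pkl","rb"));s=pickle.load(open("w8.pkl","rb"))
print(mark(s,(329.2,330.5),(348.2,318.8)))
print(auto(s5));print(auto(s))
E
```

```text
([[0.0028, -0.0039], [0.0079, -0.0141]], 'cw', np.float64(1.110658342060479))
(array([308, 215,   1,   1,   1], dtype=int32), np.int32(31), [[317.2, 232.2], [324.7, 224.7]], ([[0.0044, -0.001], [0.016, -0.0033]], 'cw', np.float64(0.19809708646444402)))
(array([336, 291,   9,  17,  53], dtype=int32), np.int32(122), [[334.1, 306.3], [325.3, 273.9]], ([[0.0222, -0.011], [0.0468, -0.0136]], 'cw', np.float64(0.10395797126499996)))
```

Emit:
creep_tool([
  {"finger_gap": 0.06},
  {"finger_gap": 0.06},
  {"finger_gap": 0.06},
  {"finger_gap": 0.06},
  {"finger_gap": 0.06, "yaw": -0.1},
  {"finger_gap": 0.06, "yaw": -0.1},
  {"finger_gap": 0.06, "yaw": -0.1},
  {"finger_gap": 0.06, "yaw": -0.1},
  {"finger_gap": 0.06, "yaw": -0.1},
  {"finger_gap": 0.06, "yaw": -0.1},
  {"finger_gap": 0.06, "yaw": -0.1},
  {"finger_gap": 0.06},
  {"finger_gap": 0.06},
])

```text
time: 25.78
tool_pos: [0.4791, 0.1374, 0.0591]
ee_rot: [3.142, 0.0, 0.556]
wrist_force: [0.2, 0.9, 0.6]
width: 0.06
finger_force: 0.0
```

Emit:
creep_tool([
  {"finger_gap": 0.06, "sx": -0.0015},
  {"finger_gap": 0},
  {"finger_gap": 0},
  {"finger_gap": 0},
  {"finger_gap": 0},
  {"finger_gap": 0},
  {"finger_gap": 0, "yaw": 0.08},
  {"finger_gap": 0, "yaw": 0.08},
  {"finger_gap": 0, "yaw": 0.08},
  {"finger_gap": 0, "yaw": 0.08},
  {"finger_gap": 0},
])

```text
time: 26.7
tool_pos: [0.4792, 0.1363, 0.0591]
ee_rot: [3.141, -0.003, 0.237]
wrist_force: [2.5, 1.1, -3.4]
width: 0.0339
finger_force: 30.0
```

Emit:
creep_tool([
  {"finger_gap": 0, "yaw": 0.08},
  {"finger_gap": 0, "yaw": 0.08},
  {"finger_gap": 0, "yaw": 0.08},
  {"finger_gap": 0, "yaw": 0.08},
  {"finger_gap": 0, "yaw": 0.08},
  {"finger_gap": 0},
  {"finger_gap": 0},
])

```text
time: 27.28
tool_pos: [0.4796, 0.1336, 0.0598]
ee_rot: [3.136, -0.004, -0.16]
wrist_force: [1.9, -6.1, -0.1]
width: 0.0343
finger_force: 30.6
```

```bash
cat >> mark.py <<'E'
def auto2(s):
    g=cv2.cvtColor(s["color"],cv2.COLOR_BGR2GRAY); out=[]
    a=cv2.adaptiveThreshold(g,255,cv2.ADAPTIVE_THRESH_MEAN_C,cv2.THRESH_BINARY_INV,21,25)
    n_,lab,st,_=cv2.connectedComponentsWithStats(a)
    for j in range(1,n_):
        if 15<st[j,4]<400:
            v,u=np.where(lab==j); vx,vy,x0,y0=cv2.fitLine(np.c_[u,v].astype(np.float32),cv2.DIST_L2,0,.01,.01).ravel()
            t=(u-x0)*vx+(v-y0)*vy; e=[(x0+vx*b,y0+vy*b) for b in (t.min(),t.max())]
            m=mark(s,*e); r=np.array(m[0])
            if np.hypot(*r.T).min()>.009: continue
            if np.hypot(*r[0])>np.hypot(*r[1]): m=mark(s,*e[::-1])
            if np.hypot(*r.T).max()<.022: out.append((st[j,4],np.round(e,0).tolist(),m))
    return out
E
python3 - <<'E'
from mark import *
import pickle
from bench import robot
print(robot.get_obs()["wrist_torque"])
s5,_=pickle.load(open("w5.pkl","rb"));s8=pickle.load(open("w8.pkl","rb"))
for s in (s5,s8,robot.snapshot("wrist")): print(auto2(s))
E
```

```text
[-0.93754555 -0.46468907  0.1739512 ]
[(np.int32(32), [[317.0, 232.0], [325.0, 225.0]], ([[0.0043, -0.0011], [0.016, -0.0033]], 'cw', np.float64(0.18428687594474277)))]
[(np.int32(73), [[329.0, 331.0], [347.0, 318.0]], ([[0.0027, -0.0036], [0.0086, -0.014]], 'cw', np.float64(1.0538991023778865)))]
[(np.int32(74), [[329.0, 321.0], [352.0, 310.0]], ([[0.0016, -0.0042], [0.004, -0.0158]], 'cw', np.float64(1.3697384567897364)))]
```

This bite was well balanced. One more should confirm the stop.

Emit:
creep_tool([
  {"finger_gap": 0.06},
  {"finger_gap": 0.06},
  {"finger_gap": 0.06},
  {"finger_gap": 0.06},
  {"finger_gap": 0.06, "yaw": -0.1},
  {"finger_gap": 0.06, "yaw": -0.1},
  {"finger_gap": 0.06, "yaw": -0.1},
  {"finger_gap": 0.06, "yaw": -0.1},
  {"finger_gap": 0.06, "yaw": -0.1},
  {"finger_gap": 0.06, "yaw": -0.1},
  {"finger_gap": 0.06, "yaw": -0.1},
  {"finger_gap": 0.06},
  {"finger_gap": 0},
  {"finger_gap": 0},
  {"finger_gap": 0},
  {"finger_gap": 0},
  {"finger_gap": 0},
  {"finger_gap": 0},
])

```text
time: 28.83
tool_pos: [0.4773, 0.1376, 0.0591]
ee_rot: [-3.139, 0.0, 0.538]
wrist_force: [-2.1, 5.1, 1.0]
width: 0.035
finger_force: 29.3
```

Emit:
creep_tool([
  {"finger_gap": 0, "yaw": 0.08},
  {"finger_gap": 0, "yaw": 0.08},
  {"finger_gap": 0, "yaw": 0.08},
  {"finger_gap": 0, "yaw": 0.08},
  {"finger_gap": 0, "yaw": 0.08},
  {"finger_gap": 0, "yaw": 0.08},
  {"finger_gap": 0, "yaw": 0.08},
  {"finger_gap": 0, "yaw": 0.08},
  {"finger_gap": 0, "yaw": 0.08},
  {"finger_gap": 0},
  {"finger_gap": 0},
])

```text
time: 29.75
tool_pos: [0.487, 0.1328, 0.0602]
ee_rot: [3.139, -0.021, -0.183]
wrist_force: [18.1, -6.4, -9.5]
width: 0.0299
finger_force: 31.7
```

```bash
python3 - <<'E'
from mark import *
from bench import robot
print(robot.get_obs()["wrist_torque"])
print(auto2(robot.snapshot("wrist")))
E
```

```text
[-0.95465543 -3.58073145  0.277071  ]
[]
```

Emit:
creep_tool([
  {"finger_gap": 0.06},
  {"finger_gap": 0.06},
  {"finger_gap": 0.06},
  {"finger_gap": 0.06},
  {"finger_gap": 0.06, "sz": -0.02},
  {"finger_gap": 0.06, "sz": -0.03},
  {"finger_gap": 0.06, "sz": -0.03},
  {"finger_gap": 0.06, "sz": -0.03},
  {"finger_gap": 0.06, "sz": -0.03},
  {"finger_gap": 0.06},
  {"finger_gap": 0.06},
])

```text
time: 30.72
tool_pos: [0.4789, 0.1368, 0.2013]
ee_rot: [-3.14, -0.004, -0.181]
wrist_force: [-0.3, 0.1, -1.4]
width: 0.0603
finger_force: 0.0
```

```bash
python3 - <<'E'
from mark import *
import pickle
from bench import robot
s=robot.snapshot("wrist");pickle.dump(s,open("w9.pkl","wb"))
print(auto2(s)); print(auto2(robot.snapshot("top")),auto2(robot.snapshot("scene")))
E
```

```text
[(np.int32(32), [[329.0, 241.0], [342.0, 234.0]], ([[0.0009, -0.0043], [0.003, -0.0158]], 'cw', np.float64(1.3874520868602707)))]
[] []
```

```bash
python3 - <<'E'
from h import *
import pickle
from bench import robot
s=robot.snapshot("wrist"); s5,_=pickle.load(open("w5.pkl","rb"))
hx=np.array([np.cos(.197),np.sin(.197)]);hy=np.array([-hx[1],hx[0]])
for im in (s5,s):   # light metal pixels of the plate, on two level planes, in the holder's frame
    g=cv2.cvtColor(im["color"],cv2.COLOR_BGR2GRAY)
    X,Y=np.meshgrid(np.arange(-.06,.0601,.0005),np.arange(-.06,.1201,.0005))
    for z,n in((.085,"hub top"),(.101,"block top")):
        w=np.array([.5725,.155])+X[...,None]*hx+Y[...,None]*hy
        uv=proj(im,np.dstack([w,np.full(X.shape,z)]).reshape(-1,3)).astype(np.float32).reshape(*X.shape,2)
        r=cv2.remap(g,uv[...,0].copy(),uv[...,1].copy(),cv2.INTER_LINEAR,borderValue=0)
        b=(r>125)&((Y<.03)if n[0]=="h" else (Y>.055))
        print(n,(X[b].mean()*1e3).round(1),(Y[b].mean()*1e3).round(1),b.sum())
E
```

```text
hub top -1.2 26.9 404
block top 0.5 72.8 2161
hub top -0.9 26.5 464
block top 0.8 74.8 1922
```

The plate hasn't moved (its block is still about 75 mm out to the side), and the knob reads the same after two bites, so it is at its stop. Handing in.

```bash
python3 -c "
from bench import robot
print(robot.close_job())"
```

```text
the job is handed in; nothing more can be done
None
```

The job is handed in, with no verdict returned: the plate is home on the lap with its grip block out to the side, and the knob was turned to its stop (the mark read 1.37 then 1.39 rad over the last two turns); I viewed 12 pictures, over the limit of 10.

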